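# Turn over the cartons and put them away by underside sticker

## Robot

A 7-joint arm with a two-finger parallel gripper is mounted at the origin on the work surface. World frame = base frame: x ahead of the robot, y to its left, z up, the work surface at z = 0. Lengths are in m, angles in rad, forces in N, time in s.
With the tool pointing down it reaches from about 0.425 to 0.925 m from the base axis. Payload 6.8 kg.
Tool frame: the origin (TCP) lies between the finger pads; the fingertips stand finger_overhang ahead of it and the grasp point (between the pads) lies 6 mm ahead of it (finger_overhang is the distance from the TCP to the fingertips, in m); z points along the fingers, y is the line along which they close (so a half turn about z gives the same grasp; the last joint's range is limited). The gripper opens to 85 mm and grips with 20 to 120 N. Pads are 22 mm wide; open, the fingers measure 114 mm over their backs; the gripper's body (76 mm by 85 mm) begins 54 mm behind the grasp point. The pads swing forward as they close: fully open they stand 13 mm farther back than shut.
Start: joints at [-1.284, 0.477, 0.022, 1.555, -0.011, 1.109, -0.083], TCP at [0.26, 0.623, 0.256] pointing down, gripper open.
Joint ranges: [-2.96, 2.96], [-0.34, 2.1], [-1.41, 1.46], [0.24, 2.44], [-1.37, 4.51], [0.17, 1.92], [-2.96, 2.96]. Speed limits (rad/s): [2.39, 2.39, 3.14, 3.14, 3.14, 3.14, 3.14].

## Interface

Orientations are given as a unit quaternion [w, x, y, z].
In Python, from station import * gives the robot as it stands.
- The arm moves only by the tool drive_tool, never from a script. Its argument "increments" is a list of rows, each an object of numbers: "claw": the finger opening in m, from 0 to 0.0854; "dx", "dy", "dz": the shift along the tool's x, y, z in m; "wx", "wy", "wz": the turn, a rotation vector about the tool's x, y, z in degrees. A call has 1 to 20 rows; each row shifts and turns the commanded pose from where the row before left it, along the tool's axes as they then stand; what a row does not reach is not made up. A row lasts 1/8 s, in which the tool goes at most 62.5 mm and 10.7 degrees, less where a joint would pass 70% of its speed; a pose out of reach is approached as far as the arm can. A call with a gripper value outside its range is refused whole. The fingers move at their own pace and stop on an object; "newtons" is the grip in N (left out, the last holds). Time passes only in rows, so rows that do not move let the fingers close. It gives the time, the measured TCP pose, the force, the opening and the grip force at its end, in the units of the state.
- get_obs(): the state, without advancing time (a new reading comes with each control period).
- read_camera(name): name is "side" or "top"; returns (picture, depth): 480x640x3 uint8, red, green, blue; 480x640 float32, m along the optical axis (not along the pixel's ray), 0 where there is no reading.
- calibration(name): a dict with "intrinsics" (3x3 intrinsics, pixels), "k1" (the pictures are not rectified: a ray, as slopes to the right and down, at radius r is drawn at 1 + k1 r^2 times it, then the intrinsics apply), "R" (3x3) and "t" (3): a world point X has camera coordinates R X + t. Camera axes: x right, y down, z forward; pixel columns grow to the right and rows downward; lengths in m; the calibration is good to about 2 mm. A picture is of the moment at which its call begins. calibration takes no time and is no camera call.
- hand_in(): hands the job in; it is judged then, once.
The state is a dict: "t": time; "q": joint angles; "joint_vel": joint speeds; "joint_torque": joint torques, N m; "eef_pos": TCP position; "tool_rot": TCP orientation; "contact_force": force on the tool from outside, world axes, zero at the start; "torque": the same for the moment, N m; "gripper_width": opening from 0.0 (shut) to 1.0 (fully open); "grasp_force": force on a finger pad.
Only numpy, scipy, OpenCV 4.12 (cv2) and the standard library are available. Lean on these libraries where they do the work, as an engineer would, in place of code of your own. Each camera call takes 0.05 s, during which the arm holds its last target. There are 200 camera calls.

## Task

Two look-alike cartons lie on the packing table with a coloured sticker hidden underneath. Turn each one over onto its end to see its sticker, and stand it upright on that end inside the tray of the same colour, with the sticker facing the tray's front (its low-lipped side, towards the right-hand end of the table as the robot sees it), squarely enough to be read from there. Leave the label roll, pen cup and small scale where they are.

Things in the scene. Friction and masses are not known exactly. Their poses are not given: they have to be found in the camera images.
- carton_a_mid (a point): centre (half-way up) of a brown cardboard product carton, a rigid block 100 mm long (its x axis) x 58 mm wide (y) x 50 mm thick (z), about 0.25 kg. It lies flat on the table at the start with z up, so the centre is 25 mm above the table. White tape runs along its top and a white label is on each end; the two cartons look the same until turned over. Its own sticker is listed apart.
- carton_a_sticker (a point): centre of the coloured sticker (64 x 42 mm) on the underside of carton_a, 25 mm from the carton's centre along the carton's -z; its axes are the carton's, so the sticker looks along -z: down at the start, hidden. This one is blue.
- carton_b_mid (a point): centre (half-way up) of a brown cardboard product carton, a rigid block 100 mm long (its x axis) x 58 mm wide (y) x 50 mm thick (z), about 0.25 kg. It lies flat on the table at the start with z up, so the centre is 25 mm above the table. White tape runs along its top and a white label is on each end; the two cartons look the same until turned over. Its own sticker is listed apart.
- carton_b_sticker (a point): centre of the coloured sticker (64 x 42 mm) on the underside of carton_b, 25 mm from the carton's centre along the carton's -z; its axes are the carton's, so the sticker looks along -z: down at the start, hidden. This one is red.
- tray_blue_floor (a point): centre of the inner floor of the blue plastic tray, fixed to the table; the floor is 5 mm above the table and 80 mm (x) x 110 mm (y) inside. x points to the tray's front, the side with the low lip, which faces the right-hand end of the table (-y) and somewhat away from the robot; z up. Rims stand above the table: front lip 10 mm, back and both sides 25 mm, all 4 mm thick.
- tray_red_floor (a point): centre of the inner floor of the red plastic tray, fixed to the table; the floor is 5 mm above the table and 80 mm (x) x 110 mm (y) inside. x points to the tray's front, the side with the low lip, which faces the right-hand end of the table (-y) and somewhat away from the robot; z up. Rims stand above the table: front lip 10 mm, back and both sides 25 mm, all 4 mm thick.
- label_roll: bystander: roll of white labels lying flat, 74 mm across, 24 mm high; origin at the centre of its underside. Leave alone.
- pen_cup: bystander: black pen cup, 72 mm across, 95 mm high; origin at the centre of its underside. Leave alone.
- scale_box: bystander: small grey postal scale, 70 x 100 x 47 mm; origin at the centre of its underside. Leave alone.
Not all that is in view belongs to the job. What is shaped like the part that bears carton_b_mid but green or purple is not meant. Of the things that look like the part that bears tray_blue_floor, take the one that is farthest to the robot's left at the start.

How it is judged:
By the outcome, as a careful person would: the job done as asked, in the order asked, and still so for the second after the job is handed in, with the robot touching nothing.
It also fails if it takes over 61 s, if anything falls off the work surface, if the arm or the gripper's body presses on something with over 40 N, if the wrist force passes 120 N, or if a joint passes its speed limit or range.

## Working session

There is one attempt and no reset: what is moved stays moved. The work goes in short steps, Python scripts to look and compute and a tool call to move; the robot and the scene stay as the last step left them, time stands still between calls to the robot, and variables do not carry over. Pictures are saved under pics/ and viewed, at most 10 in all, crops included, and the job is handed in when it is done.

Besides the shell and the picture viewer there is one more tool, called after ">>>" as name(argument=value, ...) on one line, values as JSON. drive_tool: Moves the arm, as the interface text tells. Its arguments: {"type":"object","properties":{"increments":{"type":"array","items":{"type":"object","properties":{"claw":{"type":"number"},"dx":{"type":"number"},"dy":{"type":"number"},"dz":{"type":"number"},"wx":{"type":"number"},"wy":{"type":"number"},"wz":{"type":"number"}}}},"newtons":{"type":"number"}},"required":["increments"]}

```bash
ls; mkdir -p pics; python3 - <<'E'
from station import *
import cv2,numpy as np
np.set_printoptions(precision=4,suppress=True)
for n in("top","side"):
    p,d=read_camera(n); cv2.imwrite(f"pics/{n}0.png",p[:,:,::-1]); np.save(f"pics/{n}0.npy",d)
    c=calibration(n); print(c)
o=get_obs(); print(o)
E
```

```text
pics
{'intrinsics': array([[549.2645,   0.    , 313.7687],
       [  0.    , 549.2645, 240.3637],
       [  0.    ,   0.    ,   1.    ]]), 'k1': 0.03261482853088713, 'R': array([[ 0.0174, -0.9998, -0.0085],
       [-0.9911, -0.0161, -0.1322],
       [ 0.1321,  0.0107, -0.9912]]), 't': array([-0.0056,  0.606 ,  1.3142])}
{'intrinsics': array([[472.5404,   0.    , 311.4951],
       [  0.    , 472.5404, 245.794 ],
       [  0.    ,   0.    ,   1.    ]]), 'k1': -0.10322989757954942, 'R': array([[-0.9982, -0.0605, -0.0012],
       [-0.0372,  0.6292, -0.7763],
       [ 0.0477, -0.7749, -0.6303]]), 't': array([0.5782, 0.0413, 1.148 ])}
{'t': 0.1, 'q': array([-1.2841,  0.4777,  0.0223,  1.5563, -0.0115,  1.1093, -0.0831]), 'joint_vel': array([ 0.0019, -0.0026,  0.0005, -0.0026,  0.0003,  0.0011,  0.0012]), 'joint_torque': array([  0.0051, -59.7757,   1.614 , -28.1952,   0.0128,   0.005 ,
        -0.    ]), 'eef_pos': array([0.2594, 0.6226, 0.2554]), 'tool_rot': array([-0.0001,  0.1961,  0.9806, -0.0008]), 'contact_force': array([-0.2097,  0.0894,  0.4228]), 'torque': array([ 0.1103, -0.0042,  0.0254]), 'grasp_force': 0.0, 'gripper_width': 1.0014535996309204}
```

```bash
sleep 1; ls pics
```

```text
side0.npy
side0.png
top0.npy
top0.png
```

View pics/top0.png

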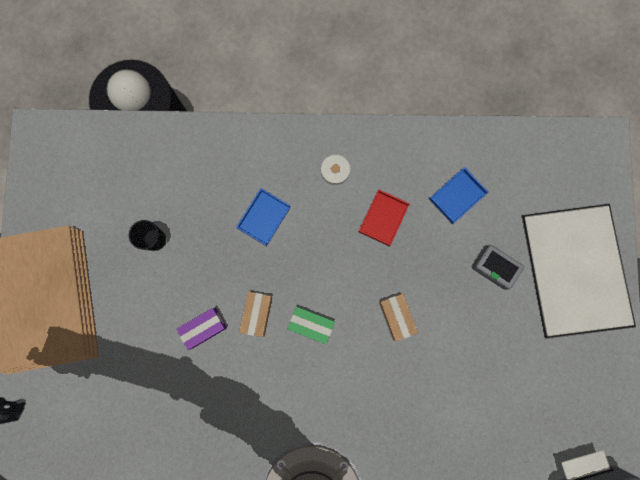

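View pics/side0.png

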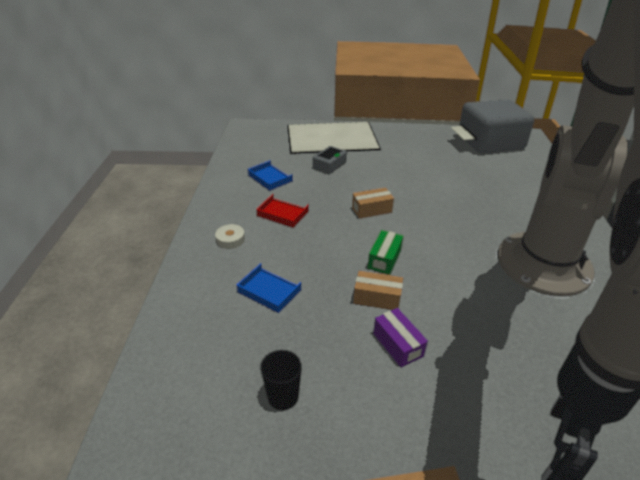

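Candidates for cartons in the top view are brown (256,313) and (398,317), while green (311,324) and purple (201,328) are decoys. For trays, I take blue at (264,217), the leftmost. Blue (459,195) is the decoy, and red is at (384,218). I'll check these in close crops.

```bash
python3 - <<'E'
import cv2,numpy as np
t=cv2.imread("pics/top0.png");s=cv2.imread("pics/side0.png")
r=lambda im,x,y,w,h:cv2.resize(im[y:y+h,x:x+w],(400,300),interpolation=cv2.INTER_CUBIC)
a=np.vstack([np.hstack([r(t,224,177,80,60+15) if 0 else r(t,224,184,80,60),r(t,344,184,80,60)]),np.hstack([r(s,230,256,80,60),r(s,246,184,72,54)])])
cv2.imwrite("pics/c1.png",a)
a=np.hstack([r(t,216,284,80,60),r(t,358,287,80,60)])
cv2.imwrite("pics/c2.png",a)
E
```

```text
(no output)
```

View pics/c1.png

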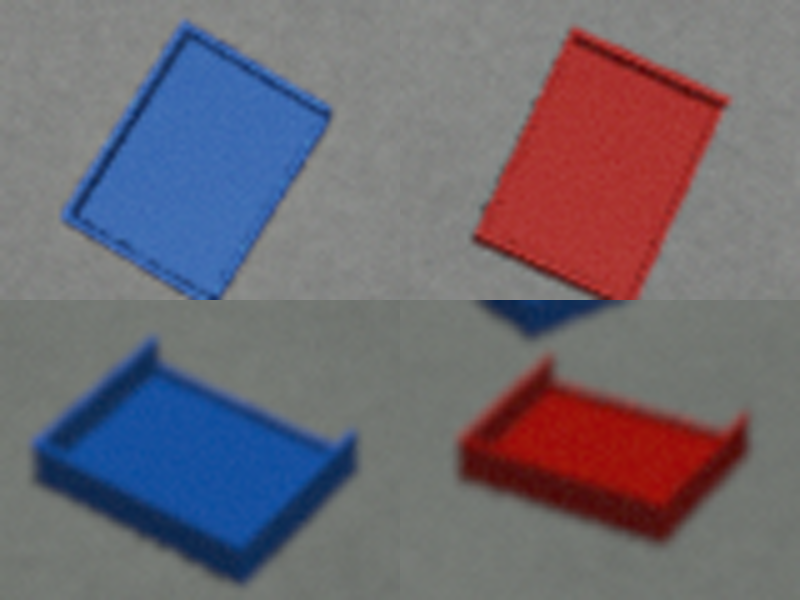

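View pics/c2.png

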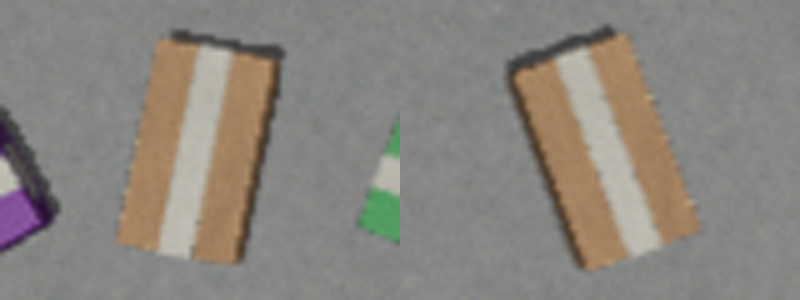

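Both trays have their low lip on the image lower-right side, facing -y and slightly towards the robot. The two brown cartons are confirmed. Next I'll measure them.

```bash
cat > h.py <<'E'
import numpy as np,cv2
from station import *
np.set_printoptions(precision=4,suppress=True)
def px2w(n,uv,z):
    c=calibration(n);K,k,R,t=c["intrinsics"],c["k1"],c["R"],c["t"]
    s=(np.array(uv,float)-K[:2,2])/np.array([K[0,0],K[1,1]]); p=s.copy()
    for _ in range(10): p=s/(1+k*(p@p))
    d=R.T@np.array([p[0],p[1],1]);o=-R.T@t
    return o+d*(z-o[2])/d[2]
def w2px(n,X):
    c=calibration(n);K,k,R,t=c["intrinsics"],c["k1"],c["R"],c["t"]
    p=R@np.array(X)+t;p=p[:2]/p[2];p=p*(1+k*(p@p));return p*[K[0,0],K[1,1]]+K[:2,2]
def rot(): 
    from scipy.spatial.transform import Rotation as r
    o=get_obs();q=o["tool_rot"];return o,r.from_quat([q[1],q[2],q[3],q[0]]).as_matrix()
E
python3 - <<'E'
from h import *
def rep(name,pts,z):
    P=np.array([px2w("top",p,z)[:2] for p in pts]);print(name,P.mean(0),"edges",[ (np.round(P[(i+1)%4]-P[i],4),round(float(np.degrees(np.arctan2(*(P[(i+1)%4]-P[i])[::-1]))),1), round(float(np.linalg.norm(P[(i+1)%4]-P[i])),3)) for i in range(4)])
f=lambda x0,y0,pts,s=5:[(x0-.0+u/s,y0+v/s) for u,v in pts]
# cartons, top faces TL,TR,BR,BL
rep("L",f(216,284,[(158,40),(279,55),(240,262),(117,240)]),.05)
rep("R",f(358,287,[(110,72),(228,34),(299,232),(185,270)]),.05)
# red: TL rim,TR rim, BL rim top
t=cv2.imread("pics/top0.png").astype(int);b,g,r=t[...,0],t[...,1],t[...,2]
for n,m in(("blue",(b>r+50)&(b>g+25)),("red",(r>b+70)&(r>g+70))):
    k,l,st,c=cv2.connectedComponentsWithStats(m.astype(np.uint8))
    for i in range(1,k):
        if st[i,4]>300:
            w=cv2.minAreaRect(np.argwhere(l==i)[:,::-1].astype(np.float32));print(n,c[i],w);rep(n,cv2.boxPoints(w),.02)
d=np.load("pics/top0.npy")
E
```

```text
L [0.4244 0.141 ] edges [(array([-0.0063, -0.0587]), -96.1, 0.059), (array([-0.0987,  0.0159]), 170.9, 0.1), (array([0.0094, 0.0592]), 81.0, 0.06), (array([ 0.0956, -0.0164]), -9.7, 0.097)]
R [ 0.4221 -0.2031] edges [(array([ 0.0192, -0.0567]), -71.3, 0.06), (array([-0.0934, -0.0332]), -160.4, 0.099), (array([-0.0189,  0.0543]), 109.2, 0.057), (array([0.0931, 0.0357]), 21.0, 0.1)]
blue [458.6436 194.8754] ((458.7511291503906, 194.7262420654297), (35.31531524658203, 48.29790115356445), 47.7263069152832)
blue [ 0.7308 -0.3583] edges [(array([ 0.0852, -0.0909]), -46.8, 0.125), (array([-0.0668, -0.0582]), -138.9, 0.089), (array([-0.0842,  0.0906]), 132.9, 0.124), (array([0.0658, 0.0585]), 41.6, 0.088)]
blue [262.9929 216.3763] ((262.9819641113281, 216.29833984375), (36.07553482055664, 47.250450134277344), 31.75948143005371)
blue [0.6681 0.1337] edges [(array([ 0.1041, -0.0594]), -29.7, 0.12), (array([-0.0477, -0.0789]), -121.2, 0.092), (array([-0.1032,  0.0599]), 149.9, 0.119), (array([0.0468, 0.0785]), 59.2, 0.091)]
red [383.8767 217.1264] ((383.85089111328125, 216.97967529296875), (34.721229553222656, 46.516265869140625), 24.863697052001953)
red [ 0.6711 -0.1702] edges [(array([ 0.1088, -0.0487]), -24.1, 0.119), (array([-0.0364, -0.0793]), -114.7, 0.087), (array([-0.108 ,  0.0492]), 155.5, 0.119), (array([0.0356, 0.0788]), 65.7, 0.086)]
```

>>> drive_tool(increments=[{"dx":-0.03,"dy":-0.0313,"dz":0.003,"claw":0.076},{"dx":-0.03,"dy":-0.0313,"dz":0.003},{"dx":-0.03,"dy":-0.0313,"dz":0.003},{"dx":-0.03,"dy":-0.0313,"dz":0.003},{"dx":-0.03,"dy":-0.0313,"dz":0.003},{"dx":-0.03,"dy":-0.0313,"dz":0.003},{"dx":-0.03,"dy":-0.0313,"dz":0.003},{"dx":-0.03,"dy":-0.0313,"dz":0.003},{"dx":-0.03,"dy":-0.0313,"dz":0.003},{"dx":-0.03,"dy":-0.0313,"dz":0.003},{"dx":-0.03,"dy":-0.0313,"dz":0.003},{"dx":-0.03,"dy":-0.0313,"dz":0.003},{"wz":-6.5},{"wz":-6.5},{"wy":9},{"wy":9},{"wy":9},{"wy":9},{"wy":9},{}], newtons=80)

```text
schema error: expected keys claw, dx, dy, dz, wx, wy, wz
```

>>> drive_tool(increments=[{"claw":0.076,"dx":-0.03,"dy":-0.0313,"dz":0.003,"wx":0,"wy":0,"wz":0},{"claw":0.076,"dx":-0.03,"dy":-0.0313,"dz":0.003,"wx":0,"wy":0,"wz":0},{"claw":0.076,"dx":-0.03,"dy":-0.0313,"dz":0.003,"wx":0,"wy":0,"wz":0},{"claw":0.076,"dx":-0.03,"dy":-0.0313,"dz":0.003,"wx":0,"wy":0,"wz":0},{"claw":0.076,"dx":-0.03,"dy":-0.0313,"dz":0.003,"wx":0,"wy":0,"wz":0},{"claw":0.076,"dx":-0.03,"dy":-0.0313,"dz":0.003,"wx":0,"wy":0,"wz":0},{"claw":0.076,"dx":-0.03,"dy":-0.0313,"dz":0.003,"wx":0,"wy":0,"wz":0},{"claw":0.076,"dx":-0.03,"dy":-0.0313,"dz":0.003,"wx":0,"wy":0,"wz":0},{"claw":0.076,"dx":-0.03,"dy":-0.0313,"dz":0.003,"wx":0,"wy":0,"wz":0},{"claw":0.076,"dx":-0.03,"dy":-0.0313,"dz":0.003,"wx":0,"wy":0,"wz":0},{"claw":0.076,"dx":-0.03,"dy":-0.0313,"dz":0.003,"wx":0,"wy":0,"wz":0},{"claw":0.076,"dx":-0.03,"dy":-0.0313,"dz":0.003,"wx":0,"wy":0,"wz":0},{"claw":0.076,"dx":0,"dy":0,"dz":0,"wx":0,"wy":0,"wz":-6.5},{"claw":0.076,"dx":0,"dy":0,"dz":0,"wx":0,"wy":0,"wz":-6.5},{"claw":0.076,"dx":0,"dy":0,"dz":0,"wx":0,"wy":9,"wz":0},{"claw":0.076,"dx":0,"dy":0,"dz":0,"wx":0,"wy":9,"wz":0},{"claw":0.076,"dx":0,"dy":0,"dz":0,"wx":0,"wy":9,"wz":0},{"claw":0.076,"dx":0,"dy":0,"dz":0,"wx":0,"wy":9,"wz":0},{"claw":0.076,"dx":0,"dy":0,"dz":0,"wx":0,"wy":9,"wz":0}], newtons=80)

```text
t: 2.48
eef_pos: [0.4478, 0.1379, 0.2203]
tool_rot: [-0.383, 0.077, 0.92, 0.033]
contact_force: [-1.0, 1.1, -0.1]
gripper_width: 0.891
grasp_force: 0.0
```

```bash
cat >> h.py <<'E'
def rep(target=None,f=None):
    # axes, and shift to a target TCP in tool axes; f: wanted forward azimuth (deg)
    o,R=rot();y=R[:,1];z=R[:,2]
    print("t",round(o["t"],2),"q",o["q"],"p",o["eef_pos"],"w",round(o["gripper_width"],3),"F",o["contact_force"],"gf",o["grasp_force"])
    print("y az",np.degrees(np.arctan2(y[1],y[0])),"y elev",np.degrees(np.arcsin(y[2])),"z elev",np.degrees(np.arcsin(z[2])),"z az",np.degrees(np.arctan2(z[1],z[0])))
    if f is not None: print("world->tool up",R.T@[0,0,1],"fwd",R.T@[np.cos(np.radians(f)),np.sin(np.radians(f)),0])
    if target is not None: print("shift tool",R.T@(np.array(target)-o["eef_pos"]))
    return o,R
E
python3 - <<'E'
from h import *
rep([.448,.137,.029],-9.5)
E
```

```text
t 2.48 q [-0.3893  0.5995  0.2025  1.6881 -0.3565  1.636   1.3484] p [0.4478 0.1379 0.2203] w 0.891 F [-0.9816  1.0765 -0.1159] gf 0.0
y az 80.370151542644 y elev 0.030476411599856854 z elev -44.72791745311399 z az 170.33996320981842
world->tool up [ 0.7105  0.0005 -0.7037] fwd [-0.7037  0.0023 -0.7105]
shift tool [-0.1362 -0.001   0.1344]
```

>>> drive_tool(increments=[{"claw":0.076,"dx":-0.0275,"dy":0,"dz":0.027,"wx":0,"wy":0,"wz":0},{"claw":0.076,"dx":-0.0275,"dy":0,"dz":0.027,"wx":0,"wy":0,"wz":0},{"claw":0.076,"dx":-0.0275,"dy":0,"dz":0.027,"wx":0,"wy":0,"wz":0},{"claw":0.076,"dx":-0.0275,"dy":0,"dz":0.027,"wx":0,"wy":0,"wz":0},{"claw":0.076,"dx":-0.0135,"dy":0,"dz":0.0135,"wx":0,"wy":0,"wz":0},{"claw":0.076,"dx":-0.0125,"dy":0,"dz":0.0125,"wx":0,"wy":0,"wz":0},{"claw":0.04,"dx":0,"dy":0,"dz":0,"wx":0,"wy":0,"wz":0},{"claw":0.04,"dx":0,"dy":0,"dz":0,"wx":0,"wy":0,"wz":0},{"claw":0.04,"dx":0,"dy":0,"dz":0,"wx":0,"wy":0,"wz":0},{"claw":0.04,"dx":0,"dy":0,"dz":0,"wx":0,"wy":0,"wz":0},{"claw":0.04,"dx":0,"dy":0,"dz":0,"wx":0,"wy":0,"wz":0},{"claw":0.04,"dx":0,"dy":0,"dz":0,"wx":0,"wy":0,"wz":0}], newtons=90)

```text
t: 3.98
eef_pos: [0.449, 0.1377, 0.0296]
tool_rot: [-0.381, 0.077, 0.921, 0.032]
contact_force: [0.8, -0.4, -1.2]
gripper_width: 0.666
grasp_force: 93.9
```

```bash
python3 - <<'E'
from h import *
rep(None,-9.5)
E
```

```text
t 3.98 q [-0.3625  0.868   0.165   1.7236 -0.3971  1.3447  1.4475] p [0.449  0.1377 0.0296] w 0.666 F [ 0.7811 -0.4361 -1.2429] gf 93.94266128540039
y az 80.37476840595194 y elev 0.01141246720841357 z elev -45.007713198578045 z az 170.3633528653944
world->tool up [ 0.707   0.0002 -0.7072] fwd [-0.7072  0.0022 -0.707 ]
```

>>> drive_tool(increments=[{"claw":0.04,"dx":0.0353,"dy":0,"dz":-0.0353,"wx":0,"wy":0,"wz":0},{"claw":0.04,"dx":0.0353,"dy":0,"dz":-0.0353,"wx":0,"wy":0,"wz":0},{"claw":0.04,"dx":0.0353,"dy":0,"dz":-0.0353,"wx":0,"wy":0,"wz":0},{"claw":0.04,"dx":0.0353,"dy":0,"dz":-0.0353,"wx":0,"wy":0,"wz":0},{"claw":0.04,"dx":0,"dy":0,"dz":0,"wx":0,"wy":-9,"wz":0},{"claw":0.04,"dx":0,"dy":0,"dz":0,"wx":0,"wy":-9,"wz":0},{"claw":0.04,"dx":0,"dy":0,"dz":0,"wx":0,"wy":-9,"wz":0},{"claw":0.04,"dx":0,"dy":0,"dz":0,"wx":0,"wy":-9,"wz":0},{"claw":0.04,"dx":0,"dy":0,"dz":0,"wx":0,"wy":-9,"wz":0},{"claw":0.04,"dx":0,"dy":0,"dz":0,"wx":0,"wy":0,"wz":10},{"claw":0.04,"dx":0,"dy":0,"dz":0,"wx":0,"wy":0,"wz":10},{"claw":0.04,"dx":0,"dy":0,"dz":0,"wx":0,"wy":0,"wz":10},{"claw":0.04,"dx":0,"dy":0,"dz":0,"wx":0,"wy":0,"wz":10},{"claw":0.04,"dx":0,"dy":0,"dz":0,"wx":0,"wy":0,"wz":10},{"claw":0.04,"dx":0,"dy":0,"dz":0,"wx":0,"wy":0,"wz":10},{"claw":0.04,"dx":0,"dy":0,"dz":0,"wx":0,"wy":0,"wz":10},{"claw":0.04,"dx":0,"dy":0,"dz":0,"wx":0,"wy":0,"wz":10},{"claw":0.04,"dx":0,"dy":0,"dz":0,"wx":0,"wy":0,"wz":10},{"claw":0.04,"dx":0,"dy":0,"dz":0,"wx":0,"wy":0,"wz":10},{"claw":0.04,"dx":0,"dy":0,"dz":0,"wx":0,"wy":0,"wz":10}])

```text
t: 6.48
eef_pos: [0.4478, 0.1373, 0.2287]
tool_rot: [-0.0, 0.866, 0.5, -0.001]
contact_force: [0.2, -0.0, -3.1]
gripper_width: 0.667
grasp_force: 94.8
```

```bash
python3 - <<'E'
from h import *
rep([.60,.24,.25],-121)
E
```

```text
t 6.47 q [-0.8665  0.1739  0.4925  2.0874 -0.1046  0.9055 -0.8382] p [0.4478 0.1373 0.2287] w 0.667 F [ 0.2273 -0.0164 -3.1207] gf 94.7913122177124
y az -29.955485678402585 y elev -0.0950714580535276 z elev -89.86984757749146 z az -166.8806138082885
world->tool up [-0.0016 -0.0017 -1.    ] fwd [-0.9998 -0.0182  0.0016]
shift tool [ 0.165   0.0806 -0.0217]
```

>>> drive_tool(increments=[{"claw":0.04,"dx":0.041,"dy":0.02,"dz":-0.006,"wx":0,"wy":0,"wz":1},{"claw":0.04,"dx":0.041,"dy":0.02,"dz":-0.006,"wx":0,"wy":0,"wz":0},{"claw":0.04,"dx":0.041,"dy":0.02,"dz":-0.006,"wx":0,"wy":0,"wz":0},{"claw":0.04,"dx":0.041,"dy":0.02,"dz":-0.006,"wx":0,"wy":0,"wz":0},{"claw":0.04,"dx":0,"dy":0,"dz":0,"wx":0,"wy":-9,"wz":0},{"claw":0.04,"dx":0,"dy":0,"dz":0,"wx":0,"wy":-9,"wz":0},{"claw":0.04,"dx":0,"dy":0,"dz":0,"wx":0,"wy":-9,"wz":0},{"claw":0.04,"dx":0,"dy":0,"dz":0,"wx":0,"wy":-9,"wz":0},{"claw":0.04,"dx":0,"dy":0,"dz":0,"wx":0,"wy":-9,"wz":0},{"claw":0.04,"dx":0,"dy":0,"dz":0,"wx":0,"wy":0,"wz":0}])

```text
t: 7.72
eef_pos: [0.5996, 0.2409, 0.2486]
tool_rot: [0.189, 0.801, 0.459, -0.335]
contact_force: [0.0, 0.6, -3.7]
gripper_width: 0.668
grasp_force: 95.2
```

```bash
python3 - <<'E'
from h import *
o,R=rep([.669,.134,.18],-121)
p,d=read_camera("top");s,_=read_camera("side")
u=w2px("top",o["eef_pos"]).astype(int);v=w2px("side",o["eef_pos"]).astype(int)
print(u,v)
def crop(im,c): 
    x=int(np.clip(c[0]-50,0,540));y=int(np.clip(c[1]-50,0,380));return cv2.resize(im[y:y+100,x:x+100,::-1],(400,400),interpolation=cv2.INTER_CUBIC)
cv2.imwrite("pics/v1.png",np.hstack([crop(p,u),crop(s,v)]))
E
```

```text
t 7.72 q [-0.8957  0.8773  0.5468  1.2126  0.0374  1.7986 -0.9133] p [0.5996 0.2409 0.2486] w 0.668 F [ 0.0194  0.5579 -3.7171] gf 95.21454691886902
y az -30.454452931004376 y elev -0.24621801864206588 z elev -44.75770470790164 z az -120.6985995098615
world->tool up [-0.7101 -0.0043 -0.7041] fwd [-0.7041 -0.0095  0.7101]
shift tool [0.0083 0.1143 0.0884]
[199 228] [291 233]
```

View pics/v1.png

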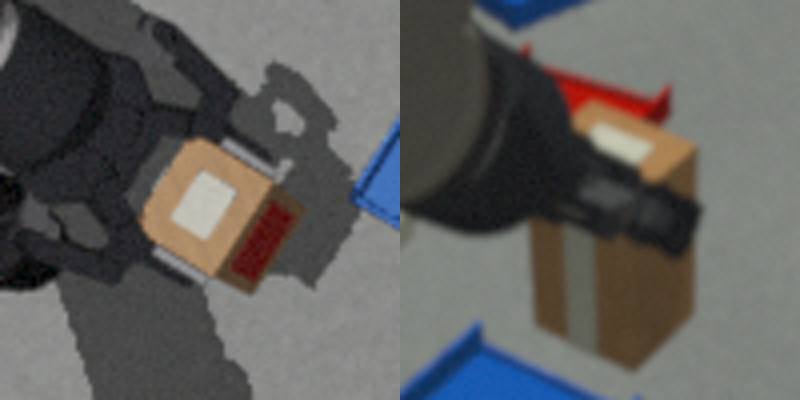

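The top crop shows a red sticker at crop (265,242), so the left carton goes to the red tray. The carton is upright in the grip and its top end's centre is at crop (203,203).

```bash
python3 - <<'E'
from h import *
for c in [(203,203),(200,138),(276,180),(218,277),(143,220)]:
    w=px2w("top",(149+c[0]/4-.4,178+c[1]/4-.4),.277);print(w-[.5996,.2409,.2486])
rep([.64,-.05,.25],-114.6)
E
```

```text
[-0.0042 -0.0053  0.0284]
[ 0.0294 -0.0023  0.0284]
[ 0.0082 -0.042   0.0284]
[-0.0421 -0.0146  0.0284]
[-0.0135  0.0248  0.0284]
t 7.83 q [-0.8942  0.8708  0.5501  1.2137  0.0381  1.7972 -0.9135] p [0.6007 0.2385 0.2527] w 0.668 F [-0.5716  0.1558 -1.9307] gf 95.2040684223175
y az -30.64260466138292 y elev -0.013345581362310776 z elev -45.09181345829225 z az -120.655993082972
world->tool up [-0.706  -0.0002 -0.7082] fwd [-0.7043  0.1053  0.702 ]
shift tool [-0.1598  0.1808  0.1629]
```

>>> drive_tool(increments=[{"claw":0.04,"dx":0,"dy":0,"dz":0,"wx":-2.13,"wy":0,"wz":-2.13},{"claw":0.04,"dx":0,"dy":0,"dz":0,"wx":-2.13,"wy":0,"wz":-2.13},{"claw":0.04,"dx":-0.0263,"dy":0.026,"dz":0.0263,"wx":0,"wy":0,"wz":0},{"claw":0.04,"dx":-0.0263,"dy":0.026,"dz":0.0263,"wx":0,"wy":0,"wz":0},{"claw":0.04,"dx":-0.0263,"dy":0.026,"dz":0.0263,"wx":0,"wy":0,"wz":0},{"claw":0.04,"dx":-0.0263,"dy":0.026,"dz":0.0263,"wx":0,"wy":0,"wz":0},{"claw":0.04,"dx":-0.0263,"dy":0.026,"dz":0.0263,"wx":0,"wy":0,"wz":0},{"claw":0.04,"dx":-0.0263,"dy":0.026,"dz":0.0263,"wx":0,"wy":0,"wz":0},{"claw":0.04,"dx":-0.0263,"dy":0.026,"dz":0.0263,"wx":0,"wy":0,"wz":0},{"claw":0.04,"dx":-0.0263,"dy":0.026,"dz":0.0263,"wx":0,"wy":0,"wz":0},{"claw":0.04,"dx":-0.0263,"dy":0.026,"dz":0.0263,"wx":0,"wy":0,"wz":0},{"claw":0.04,"dx":0,"dy":0,"dz":0,"wx":0,"wy":0,"wz":0}])

```text
t: 9.32
eef_pos: [0.6724, -0.1686, 0.2552]
tool_rot: [0.207, 0.779, 0.496, -0.323]
contact_force: [-0.6, 0.1, -2.9]
gripper_width: 0.671
grasp_force: 95.1
```

```bash
python3 - <<'E'
from h import *
rep([.674,-.163,.088],-114.6)
E
```

```text
t 9.32 q [-0.4851  0.7843  0.6342  1.4198  0.2969  1.3725 -0.4769] p [ 0.6724 -0.1686  0.2552] w 0.671 F [-0.6323  0.0635 -2.9209] gf 95.06167888641357
y az -24.922621011832497 y elev 0.11522889661677937 z elev -44.92434679993585 z az -114.80769577800203
world->tool up [-0.708   0.002  -0.7062] fwd [-0.7062  0.0056  0.708 ]
shift tool [ 0.1225 -0.0012  0.114 ]
```

>>> drive_tool(increments=[{"claw":0.04,"dx":0.0245,"dy":0,"dz":0.0228,"wx":0,"wy":0,"wz":0},{"claw":0.04,"dx":0.0245,"dy":0,"dz":0.0228,"wx":0,"wy":0,"wz":0},{"claw":0.04,"dx":0.0245,"dy":0,"dz":0.0228,"wx":0,"wy":0,"wz":0},{"claw":0.04,"dx":0.0245,"dy":0,"dz":0.0228,"wx":0,"wy":0,"wz":0},{"claw":0.04,"dx":0.0245,"dy":0,"dz":0.0228,"wx":0,"wy":0,"wz":0},{"claw":0.04,"dx":0.002,"dy":0,"dz":0.002,"wx":0,"wy":0,"wz":0},{"claw":0.04,"dx":0,"dy":0,"dz":0,"wx":0,"wy":0,"wz":0}])

```text
t: 10.2
eef_pos: [0.6771, -0.157, 0.0843]
tool_rot: [0.207, 0.777, 0.5, -0.321]
contact_force: [0.2, -0.2, -2.0]
gripper_width: 0.669
grasp_force: 95.2
```

```bash
python3 - <<'E'
from h import *
o,R=rep([.674,-.163,.080],-114.6)
p,d=read_camera("top");s,_=read_camera("side")
u=w2px("top",[.671,-.17,.05]).astype(int);v=w2px("side",[.671,-.17,.05]).astype(int)
def crop(im,c,h=40): 
    x=int(c[0]-h);y=int(c[1]-h);print(x,y);return cv2.resize(im[y:y+2*h,x:x+2*h,::-1],(400,400),interpolation=cv2.INTER_CUBIC)
cv2.imwrite("pics/v2.png",np.hstack([crop(p,u),crop(s,v)]))
E
```

```text
t 10.2 q [-0.4651  0.9837  0.5681  1.4696  0.2418  1.1702 -0.599 ] p [ 0.6771 -0.157   0.0843] w 0.669 F [ 0.1882 -0.2074 -2.0178] gf 95.22728562355042
y az -24.536327574865826 y elev 0.041483601650510196 z elev -45.055661362211495 z az -114.49476328342017
world->tool up [-0.7064  0.0007 -0.7078] fwd [-0.7078 -0.0011  0.7064]
shift tool [-0.0018 -0.0004  0.0078]
345 174
241 158
```

View pics/v2.png

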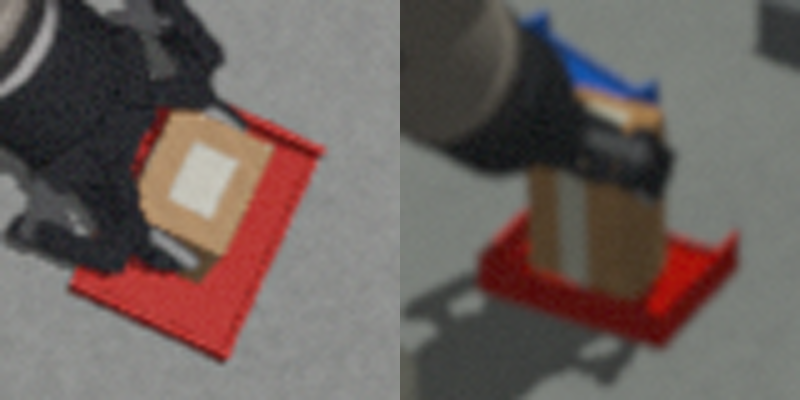

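```bash
python3 - <<'E'
from h import *
a=px2w("top",(345+272/5,174+148/5),.11);b=px2w("top",(345+220/5,174+255/5),.11)
f=np.array([np.cos(np.radians(-114.5)),np.sin(np.radians(-114.5)),0]);y=np.array([-f[1],f[0],0])
c=(a+b)/2-.025*f;d=np.array([.671,-.17,.11])-c
print(a,b,np.linalg.norm(a-b),c,"need f,y",d@f,d@y,"tcp->c",c-[.6771,-.157,0])
for q in[(68,290),(225,360),(322,152)]: print(px2w("top",(345+q[0]/5,174+q[1]/5),.02 if q!=(225,360) else .02))
E
```

```text
[ 0.6873 -0.1961  0.11  ] [ 0.6359 -0.1717  0.11  ] 0.05689503379282304 [ 0.6719 -0.1612  0.11  ] need f,y 0.008432850281471534 0.002819647407187905 tcp->c [-0.0052 -0.0042  0.11  ]
[ 0.6317 -0.1071  0.02  ]
[ 0.5976 -0.1856  0.02  ]
[ 0.704  -0.2344  0.02  ]
```

The carton is square over the red tray but about 8 mm too far back, so I'll shift it forward, lower it and release.

>>> drive_tool(increments=[{"claw":0.04,"dx":-0.006,"dy":0,"dz":0.006,"wx":0,"wy":0,"wz":0},{"claw":0.04,"dx":0.002,"dy":0,"dz":0.002,"wx":0,"wy":0,"wz":0},{"claw":0.04,"dx":0.0015,"dy":0,"dz":0.0015,"wx":0,"wy":0,"wz":0},{"claw":0.04,"dx":0,"dy":0,"dz":0,"wx":0,"wy":0,"wz":0}])

```text
t: 10.8
eef_pos: [0.6729, -0.1665, 0.0803]
tool_rot: [0.207, 0.777, 0.498, -0.323]
contact_force: [-2.3, 0.5, 8.4]
gripper_width: 0.67
grasp_force: 95.9
```

>>> drive_tool(increments=[{"claw":0.076,"dx":0,"dy":0,"dz":0,"wx":0,"wy":0,"wz":0},{"claw":0.076,"dx":0,"dy":0,"dz":0,"wx":0,"wy":0,"wz":0},{"claw":0.076,"dx":0,"dy":0,"dz":0,"wx":0,"wy":0,"wz":0},{"claw":0.076,"dx":0,"dy":0,"dz":0,"wx":0,"wy":0,"wz":0},{"claw":0.076,"dx":0,"dy":0,"dz":-0.02,"wx":0,"wy":0,"wz":0},{"claw":0.076,"dx":0,"dy":0,"dz":-0.04,"wx":0,"wy":0,"wz":0},{"claw":0.076,"dx":0,"dy":0,"dz":-0.05,"wx":0,"wy":0,"wz":0},{"claw":0.076,"dx":0,"dy":0,"dz":-0.05,"wx":0,"wy":0,"wz":0},{"claw":0.076,"dx":0,"dy":0,"dz":-0.04,"wx":0,"wy":0,"wz":0},{"claw":0.076,"dx":0,"dy":0,"dz":0,"wx":0,"wy":9,"wz":0},{"claw":0.076,"dx":0,"dy":0,"dz":0,"wx":0,"wy":9,"wz":0},{"claw":0.076,"dx":0,"dy":0,"dz":0,"wx":0,"wy":9,"wz":0},{"claw":0.076,"dx":0,"dy":0,"dz":0,"wx":0,"wy":9,"wz":0},{"claw":0.076,"dx":0,"dy":0,"dz":0,"wx":0,"wy":9,"wz":0},{"claw":0.076,"dx":0,"dy":0,"dz":0,"wx":0,"wy":0,"wz":0}])

```text
t: 12.68
eef_pos: [0.7316, -0.0412, 0.2221]
tool_rot: [0.001, 0.843, 0.538, 0.0]
contact_force: [-0.3, -0.0, 0.5]
gripper_width: 0.894
grasp_force: 0.0
```

```bash
python3 - <<'E'
from h import *
c=np.array([.4221,-.2031,0]);a=np.radians(20.4)
rep([*(c+.025*np.array([np.cos(a),np.sin(a),0]))[:2],.23],20.4); print(c+.025*np.array([np.cos(a),np.sin(a),0]))
p,d=read_camera("top");s,_=read_camera("side")
u=w2px("top",[.671,-.17,.05]).astype(int);v=w2px("side",[.671,-.17,.05]).astype(int)
def crop(im,c,h=40): 
    x=int(c[0]-h);y=int(c[1]-h);return cv2.resize(im[y:y+2*h,x:x+2*h,::-1],(400,400),interpolation=cv2.INTER_CUBIC)
cv2.imwrite("pics/v3.png",np.hstack([crop(p,u),crop(s,v)]))
E
```

```text
t 12.68 q [-0.2437  0.6195  0.3378  1.4488 -0.2149  1.1079 -0.3034] p [ 0.7316 -0.0412  0.2221] w 0.894 F [-0.3358 -0.024   0.5129] gf 0.0
y az -24.926006310857325 y elev 0.13724208181485345 z elev -89.85592294706566 z az -42.64509788568302
world->tool up [-0.0008  0.0024 -1.    ] fwd [0.7111 0.7031 0.0011]
shift tool [-0.2595 -0.1948 -0.0082]
[ 0.4455 -0.1944  0.    ]
```

View pics/v3.png

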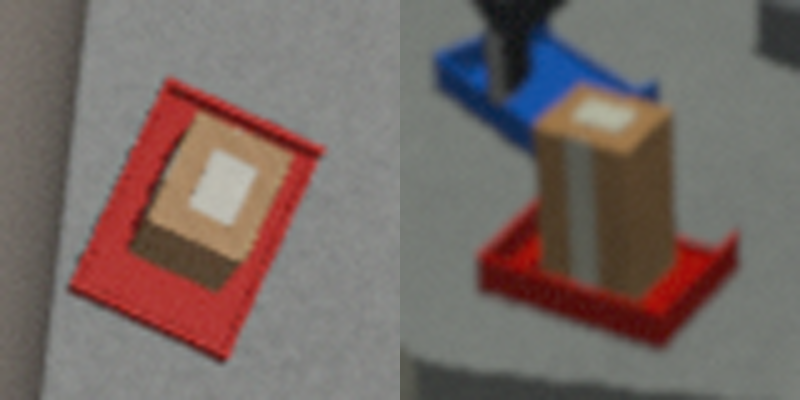

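The first carton stands squarely in the red tray, with its base around crop (200,215). Next is the right-hand carton.

>>> drive_tool(increments=[{"claw":0.076,"dx":-0.037,"dy":-0.0278,"dz":0,"wx":0,"wy":0,"wz":0},{"claw":0.076,"dx":-0.037,"dy":-0.0278,"dz":0,"wx":0,"wy":0,"wz":0},{"claw":0.076,"dx":-0.037,"dy":-0.0278,"dz":0,"wx":0,"wy":0,"wz":0},{"claw":0.076,"dx":-0.037,"dy":-0.0278,"dz":0,"wx":0,"wy":0,"wz":0},{"claw":0.076,"dx":-0.037,"dy":-0.0278,"dz":0,"wx":0,"wy":0,"wz":0},{"claw":0.076,"dx":-0.037,"dy":-0.0278,"dz":0,"wx":0,"wy":0,"wz":0},{"claw":0.076,"dx":-0.037,"dy":-0.0278,"dz":0,"wx":0,"wy":0,"wz":0},{"claw":0.076,"dx":0,"dy":0,"dz":0,"wx":0,"wy":0,"wz":-10.4},{"claw":0.076,"dx":0,"dy":0,"dz":0,"wx":0,"wy":0,"wz":-10.4},{"claw":0.076,"dx":0,"dy":0,"dz":0,"wx":0,"wy":0,"wz":-10.4},{"claw":0.076,"dx":0,"dy":0,"dz":0,"wx":0,"wy":0,"wz":-10.4},{"claw":0.076,"dx":0,"dy":0,"dz":0,"wx":0,"wy":0,"wz":-10.4},{"claw":0.076,"dx":0,"dy":0,"dz":0,"wx":0,"wy":0,"wz":-10.4},{"claw":0.076,"dx":0,"dy":0,"dz":0,"wx":0,"wy":0,"wz":-10.4},{"claw":0.076,"dx":0,"dy":0,"dz":0,"wx":0,"wy":0,"wz":-10.4},{"claw":0.076,"dx":0,"dy":0,"dz":0,"wx":0,"wy":0,"wz":-10.4},{"claw":0.076,"dx":0,"dy":0,"dz":0,"wx":0,"wy":0,"wz":-10.4},{"claw":0.076,"dx":0,"dy":0,"dz":0,"wx":0,"wy":0,"wz":-10.4},{"claw":0.076,"dx":0,"dy":0,"dz":0,"wx":0,"wy":0,"wz":-10.4},{"claw":0.076,"dx":0,"dy":0,"dz":0,"wx":0,"wy":0,"wz":-10.4}])

```text
t: 15.28
eef_pos: [0.4488, -0.1894, 0.2193]
tool_rot: [-0.001, -0.184, 0.983, -0.0]
contact_force: [0.6, -0.4, -0.2]
gripper_width: 0.891
grasp_force: 0.0
```

```bash
python3 - <<'E'
from h import *
rep([.4455,-.1944,.22],20.4)
E
```

```text
t 15.28 q [ 0.2202  0.2119  0.0575  2.0357 -0.014   0.896   2.2262] p [ 0.4488 -0.1894  0.2193] w 0.891 F [ 0.6257 -0.416  -0.1574] gf 0.0
y az 111.21563497843479 y elev -0.000985756397346911 z elev -89.88999408292844 z az -158.2709347516124
world->tool up [ 0.0019 -0.     -1.    ] fwd [-0.9999 -0.0142 -0.0019]
shift tool [ 0.0049 -0.0034 -0.0006]
```

Next: tilt, correct and stop for a check.

>>> drive_tool(increments=[{"claw":0.076,"dx":0.0049,"dy":-0.0034,"dz":0,"wx":0,"wy":0,"wz":0.5},{"claw":0.076,"dx":0,"dy":0,"dz":0,"wx":0,"wy":9,"wz":0},{"claw":0.076,"dx":0,"dy":0,"dz":0,"wx":0,"wy":9,"wz":0},{"claw":0.076,"dx":0,"dy":0,"dz":0,"wx":0,"wy":9,"wz":0},{"claw":0.076,"dx":0,"dy":0,"dz":0,"wx":0,"wy":9,"wz":0},{"claw":0.076,"dx":0,"dy":0,"dz":0,"wx":0,"wy":9,"wz":0},{"claw":0.076,"dx":0,"dy":0,"dz":0,"wx":0,"wy":0,"wz":0}])

```text
t: 16.15
eef_pos: [0.4454, -0.1941, 0.2172]
tool_rot: [-0.378, -0.162, 0.909, -0.068]
contact_force: [-0.1, 0.7, 0.3]
gripper_width: 0.889
grasp_force: 0.0
```

```bash
python3 - <<'E'
from h import *
rep([.4455,-.1944,.0295],20.4)
E
```

```text
t 16.15 q [0.0056 0.5837 0.1159 1.711  0.2705 1.5719 1.9474] p [ 0.4454 -0.1941  0.2172] w 0.889 F [-0.1078  0.6679  0.3039] gf 0.0
y az 110.23804330086871 y elev -0.05136373654045933 z elev -44.807815540686725 z az -159.71093636533044
world->tool up [ 0.7095 -0.0009 -0.7047] fwd [-0.7047  0.0028 -0.7095]
shift tool [-0.1332 -0.0002  0.1323]
```

>>> drive_tool(increments=[{"claw":0.076,"dx":-0.027,"dy":0,"dz":0.027,"wx":0,"wy":0,"wz":0},{"claw":0.076,"dx":-0.027,"dy":0,"dz":0.027,"wx":0,"wy":0,"wz":0},{"claw":0.076,"dx":-0.027,"dy":0,"dz":0.027,"wx":0,"wy":0,"wz":0},{"claw":0.076,"dx":-0.027,"dy":0,"dz":0.027,"wx":0,"wy":0,"wz":0},{"claw":0.076,"dx":-0.013,"dy":0,"dz":0.0125,"wx":0,"wy":0,"wz":0},{"claw":0.076,"dx":-0.012,"dy":0,"dz":0.012,"wx":0,"wy":0,"wz":0},{"claw":0.04,"dx":0,"dy":0,"dz":0,"wx":0,"wy":0,"wz":0},{"claw":0.04,"dx":0,"dy":0,"dz":0,"wx":0,"wy":0,"wz":0},{"claw":0.04,"dx":0,"dy":0,"dz":0,"wx":0,"wy":0,"wz":0},{"claw":0.04,"dx":0,"dy":0,"dz":0,"wx":0,"wy":0,"wz":0},{"claw":0.04,"dx":0,"dy":0,"dz":0,"wx":0,"wy":0,"wz":0},{"claw":0.04,"dx":0,"dy":0,"dz":0,"wx":0,"wy":0,"wz":0}], newtons=90)

```text
t: 17.65
eef_pos: [0.4444, -0.196, 0.0319]
tool_rot: [-0.377, -0.161, 0.91, -0.067]
contact_force: [-0.2, -0.6, -0.1]
gripper_width: 0.669
grasp_force: 90.7
```

>>> drive_tool(increments=[{"claw":0.04,"dx":0.0353,"dy":0,"dz":-0.0353,"wx":0,"wy":0,"wz":0},{"claw":0.04,"dx":0.0353,"dy":0,"dz":-0.0353,"wx":0,"wy":0,"wz":0},{"claw":0.04,"dx":0.0353,"dy":0,"dz":-0.0353,"wx":0,"wy":0,"wz":0},{"claw":0.04,"dx":0.0353,"dy":0,"dz":-0.0353,"wx":0,"wy":0,"wz":0},{"claw":0.04,"dx":0,"dy":0,"dz":0,"wx":0,"wy":-9,"wz":0},{"claw":0.04,"dx":0,"dy":0,"dz":0,"wx":0,"wy":-9,"wz":0},{"claw":0.04,"dx":0,"dy":0,"dz":0,"wx":0,"wy":-9,"wz":0},{"claw":0.04,"dx":0,"dy":0,"dz":0,"wx":0,"wy":-9,"wz":0},{"claw":0.04,"dx":0,"dy":0,"dz":0,"wx":0,"wy":-9,"wz":0},{"claw":0.04,"dx":-0.0302,"dy":0.0311,"dz":-0.001,"wx":0,"wy":0,"wz":0},{"claw":0.04,"dx":-0.0302,"dy":0.0311,"dz":-0.001,"wx":0,"wy":0,"wz":0},{"claw":0.04,"dx":-0.0302,"dy":0.0311,"dz":-0.001,"wx":0,"wy":0,"wz":0},{"claw":0.04,"dx":-0.0302,"dy":0.0311,"dz":-0.001,"wx":0,"wy":0,"wz":0},{"claw":0.04,"dx":-0.0302,"dy":0.0311,"dz":-0.001,"wx":0,"wy":0,"wz":0},{"claw":0.04,"dx":-0.0302,"dy":0.0311,"dz":-0.001,"wx":0,"wy":0,"wz":0},{"claw":0.04,"dx":-0.0302,"dy":0.0311,"dz":-0.001,"wx":0,"wy":0,"wz":0},{"claw":0.04,"dx":-0.0302,"dy":0.0311,"dz":-0.001,"wx":0,"wy":0,"wz":0},{"claw":0.04,"dx":-0.0302,"dy":0.0311,"dz":-0.001,"wx":0,"wy":0,"wz":0},{"claw":0.04,"dx":-0.0302,"dy":0.0311,"dz":-0.001,"wx":0,"wy":0,"wz":0}])

```text
t: 20.02
eef_pos: [0.6206, 0.2003, 0.2407]
tool_rot: [-0.001, -0.174, 0.985, -0.001]
contact_force: [0.3, -0.2, -3.5]
gripper_width: 0.672
grasp_force: 91.6
```

>>> drive_tool(increments=[{"claw":0.04,"dx":0,"dy":0,"dz":0,"wx":0,"wy":0,"wz":10.1},{"claw":0.04,"dx":0,"dy":0,"dz":0,"wx":0,"wy":0,"wz":10.1},{"claw":0.04,"dx":0,"dy":0,"dz":0,"wx":0,"wy":0,"wz":10.1},{"claw":0.04,"dx":0,"dy":0,"dz":0,"wx":0,"wy":0,"wz":10.1},{"claw":0.04,"dx":0,"dy":0,"dz":0,"wx":0,"wy":0,"wz":10.1},{"claw":0.04,"dx":0,"dy":0,"dz":0,"wx":0,"wy":0,"wz":10.1},{"claw":0.04,"dx":0,"dy":0,"dz":0,"wx":0,"wy":0,"wz":10.1},{"claw":0.04,"dx":0,"dy":0,"dz":0,"wx":0,"wy":0,"wz":10.1},{"claw":0.04,"dx":0,"dy":0,"dz":0,"wx":0,"wy":0,"wz":10.1},{"claw":0.04,"dx":0,"dy":0,"dz":0,"wx":0,"wy":0,"wz":10.1},{"claw":0.04,"dx":0,"dy":0,"dz":0,"wx":0,"wy":0,"wz":10.1},{"claw":0.04,"dx":0,"dy":0,"dz":0,"wx":0,"wy":0,"wz":10.1},{"claw":0.04,"dx":0,"dy":0,"dz":0,"wx":0,"wy":0,"wz":10.1},{"claw":0.04,"dx":0,"dy":0,"dz":0,"wx":0,"wy":0,"wz":10.1},{"claw":0.04,"dx":0,"dy":0,"dz":0,"wx":0,"wy":-9,"wz":0},{"claw":0.04,"dx":0,"dy":0,"dz":0,"wx":0,"wy":-9,"wz":0},{"claw":0.04,"dx":0,"dy":0,"dz":0,"wx":0,"wy":-9,"wz":0},{"claw":0.04,"dx":0,"dy":0,"dz":0,"wx":0,"wy":-9,"wz":0},{"claw":0.04,"dx":0,"dy":0,"dz":0,"wx":0,"wy":-9,"wz":0},{"claw":0.04,"dx":0,"dy":0,"dz":0,"wx":0,"wy":0,"wz":0}])

```text
t: 22.52
eef_pos: [0.6198, 0.202, 0.237]
tool_rot: [0.187, 0.803, 0.454, -0.336]
contact_force: [0.6, 1.1, -3.3]
gripper_width: 0.67
grasp_force: 91.9
```

```bash
python3 - <<'E'
from h import *
f=np.array([np.cos(np.radians(-121)),np.sin(np.radians(-121)),0])
T=np.array([.669,.134,.22])-.007*f;print(T);rep(T,-121)
E
```

```text
[0.6726 0.14   0.22  ]
t 22.52 q [-0.8252  0.8803  0.5134  1.2199  0.0744  1.7649 -0.898 ] p [0.6198 0.202  0.237 ] w 0.67 F [ 0.5673  1.0888 -3.2895] gf 91.93829655647278
y az -31.12366078857476 y elev -0.24054605670781287 z elev -44.75808700287575 z az -121.36218620728629
world->tool up [-0.7101 -0.0042 -0.7041] fwd [-0.7041  0.0022  0.7101]
shift tool [-0.0063  0.0773  0.0301]
```

>>> drive_tool(increments=[{"claw":0.04,"dx":-0.002,"dy":0.0258,"dz":0.01,"wx":0,"wy":0,"wz":0},{"claw":0.04,"dx":-0.002,"dy":0.0258,"dz":0.01,"wx":0,"wy":0,"wz":0},{"claw":0.04,"dx":-0.002,"dy":0.0258,"dz":0.01,"wx":0,"wy":0,"wz":0},{"claw":0.04,"dx":0.024,"dy":0,"dz":0.0237,"wx":0,"wy":0,"wz":0},{"claw":0.04,"dx":0.024,"dy":0,"dz":0.0237,"wx":0,"wy":0,"wz":0},{"claw":0.04,"dx":0.024,"dy":0,"dz":0.0237,"wx":0,"wy":0,"wz":0},{"claw":0.04,"dx":0.021,"dy":0,"dz":0.021,"wx":0,"wy":0,"wz":0},{"claw":0.04,"dx":0,"dy":0,"dz":0,"wx":0,"wy":0,"wz":0}])

```text
t: 23.52
eef_pos: [0.6731, 0.1373, 0.091]
tool_rot: [0.187, 0.805, 0.453, -0.336]
contact_force: [-0.2, -1.2, -3.3]
gripper_width: 0.668
grasp_force: 92.0
```

```bash
python3 - <<'E'
from h import *
o,R=rep([.6726,.14,.0786],-121)
p,d=read_camera("top");s,_=read_camera("side")
u=w2px("top",[.669,.134,.05]).astype(int);v=w2px("side",[.669,.134,.05]).astype(int)
def crop(im,c,h=40): 
    x=int(c[0]-h);y=int(c[1]-h);print(x,y);return cv2.resize(im[y:y+2*h,x:x+2*h,::-1],(400,400),interpolation=cv2.INTER_CUBIC)
cv2.imwrite("pics/v4.png",np.hstack([crop(p,u),crop(s,v)]))
E
```

```text
t 23.52 q [-0.704   1.0669  0.4864  1.199   0.0588  1.5727 -0.8764] p [0.6731 0.1373 0.091 ] w 0.668 F [-0.2006 -1.1897 -3.2877] gf 91.97166323661804
y az -31.36676042699005 y elev -0.17585357284850195 z elev -44.812423901847104 z az -121.54146714625982
world->tool up [-0.7094 -0.0031 -0.7048] fwd [-0.7048  0.0064  0.7094]
shift tool [ 0.0102 -0.0018  0.0073]
221 173
227 233
```

View pics/v4.png

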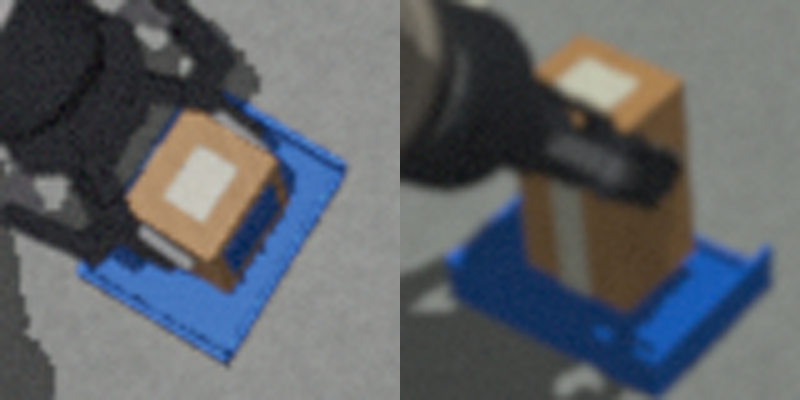

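The sticker is blue, visible at crop (262,222). I'll compute the centring from the carton's front top edge, (278,158) to (212,260).

```bash
python3 - <<'E'
from h import *
a=px2w("top",(221+278/5,173+158/5),.117);b=px2w("top",(221+212/5,173+260/5),.117)
f=np.array([np.cos(np.radians(-121.3)),np.sin(np.radians(-121.3)),0]);y=np.array([-f[1],f[0],0])
c=(a+b)/2-.025*f;t0=px2w("top",(221+80/5,173+270/5),.022);t1=px2w("top",(221+346/5,173+168/5),.022)
print(np.linalg.norm(a-b),np.degrees(np.arctan2(*(a-b)[1::-1])),c,t0,t1)
for T in([.669,.134,.117],[*((t0+t1)/2)[:2],.117]): d=np.array(T)-c;print(d@f,d@y)
E
```

```text
0.05717255074822507 -31.12905022451428 [0.6675 0.1286 0.117 ] [0.6391 0.198  0.022 ] [0.6933 0.0657 0.022 ]
-0.005400879891696637 -0.0015412091735002428
-0.002115100759282915 -0.0027917700131699806
```

>>> drive_tool(increments=[{"claw":0.04,"dx":0.002,"dy":-0.002,"dz":-0.002,"wx":0,"wy":0,"wz":0},{"claw":0.04,"dx":0.006,"dy":0,"dz":0.006,"wx":0,"wy":0,"wz":0},{"claw":0.04,"dx":0.0015,"dy":0,"dz":0.0015,"wx":0,"wy":0,"wz":0},{"claw":0.04,"dx":0,"dy":0,"dz":0,"wx":0,"wy":0,"wz":0}])

```text
t: 24.12
eef_pos: [0.6738, 0.1419, 0.0827]
tool_rot: [0.188, 0.805, 0.453, -0.334]
contact_force: [0.6, -0.2, -3.2]
gripper_width: 0.668
grasp_force: 92.0
```

>>> drive_tool(increments=[{"claw":0.04,"dx":0.0015,"dy":0,"dz":0.0015,"wx":0,"wy":0,"wz":0},{"claw":0.04,"dx":0.0015,"dy":0,"dz":0.0015,"wx":0,"wy":0,"wz":0},{"claw":0.04,"dx":0,"dy":0,"dz":0,"wx":0,"wy":0,"wz":0}])

```text
t: 24.5
eef_pos: [0.6741, 0.1419, 0.0796]
tool_rot: [0.188, 0.805, 0.453, -0.334]
contact_force: [-1.6, 0.6, 3.1]
gripper_width: 0.666
grasp_force: 92.3
```

>>> drive_tool(increments=[{"claw":0.076,"dx":0,"dy":0,"dz":0,"wx":0,"wy":0,"wz":0},{"claw":0.076,"dx":0,"dy":0,"dz":0,"wx":0,"wy":0,"wz":0},{"claw":0.076,"dx":0,"dy":0,"dz":0,"wx":0,"wy":0,"wz":0},{"claw":0.076,"dx":0,"dy":0,"dz":0,"wx":0,"wy":0,"wz":0},{"claw":0.076,"dx":0,"dy":0,"dz":-0.02,"wx":0,"wy":0,"wz":0},{"claw":0.076,"dx":0,"dy":0,"dz":-0.035,"wx":0,"wy":0,"wz":0},{"claw":0.076,"dx":0,"dy":0,"dz":-0.035,"wx":0,"wy":0,"wz":0},{"claw":0.076,"dx":0,"dy":0,"dz":-0.035,"wx":0,"wy":0,"wz":0},{"claw":0.076,"dx":0,"dy":0,"dz":-0.02,"wx":0,"wy":0,"wz":0},{"claw":0.076,"dx":-0.03,"dy":0,"dz":-0.03,"wx":0,"wy":0,"wz":0},{"claw":0.076,"dx":-0.03,"dy":0,"dz":-0.03,"wx":0,"wy":0,"wz":0},{"claw":0.076,"dx":0,"dy":0,"dz":0,"wx":0,"wy":0,"wz":0},{"claw":0.076,"dx":0,"dy":0,"dz":0,"wx":0,"wy":0,"wz":0}])

```text
t: 26.12
eef_pos: [0.7147, 0.2198, 0.2572]
tool_rot: [0.191, 0.806, 0.457, -0.324]
contact_force: [-1.0, 0.3, -0.4]
gripper_width: 0.892
grasp_force: 0.0
```

```bash
python3 - <<'E'
from h import *
p,d=read_camera("top");s,_=read_camera("side")
a=cv2.resize(p[120:360,120:520,::-1],(800,480))[:, :]; b=s[130:330,200:440,::-1]
im=np.hstack([cv2.resize(p[140:360,200:500,::-1],(450,330)),cv2.resize(s[130:330,200:410,::-1],(346,330))])
cv2.imwrite("pics/v5.png",im)
E
```

```text
(no output)
```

View pics/v5.png

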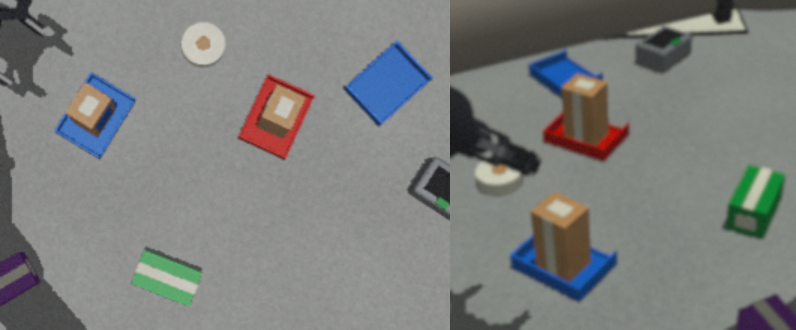

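Both cartons stand upright in their trays, blue at (92,108) and red at (280,110). The bystanders haven't moved and the arm is clear.

```bash
python3 -c "
from station import *
print(hand_in())"
```

```text
the job is handed in; nothing more can be done
None
```

I handed the job in at about 26 s of the 61 s allowed: the red-sticker carton stands upright in the red tray and the blue-sticker carton in the leftmost blue tray, both with stickers facing the low lip. I took the front from the pictures, which show the lip facing right and slightly towards the robot, not away from it as the text says.

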